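Put the core plugs back into their kit caddy

TASK

Put the four solid steel core plugs, the ones with a knob, back into the black kit caddy, each seated flat on the floor of the pocket made for its size. Leave the two hollow flanged bushings standing where they are; they belong to another mould. Mind the dispensing gun and the hoses that hang over the far part of the bench: do not run the arm into them.

Things in the scene. Friction and masses are not known exactly. Their poses are not given: they have to be found in the camera images.
- plug_a: smallest of four core plugs of turned steel: a solid round disc 22 mm in diameter and 14 mm high, with a solid round grip knob 16 mm in diameter standing on its middle from 14 to 44 mm height. Stands loose on the bench. Origin: centre of the underside of the disc; z up the knob. Mass 35 to 200 g. A gun and hoses hang beyond x = 0.56 m from 0.3 m up: keep the wrist low and near the front.
- plug_b: second smallest of four core plugs of turned steel: a solid round disc 32 mm in diameter and 14 mm high, with a solid round grip knob 16 mm in diameter standing on its middle from 14 to 44 mm height. Stands loose on the bench. Origin: centre of the underside of the disc; z up the knob. Mass 35 to 200 g.
- plug_c: second largest of four core plugs of turned steel: a solid round disc 42 mm in diameter and 14 mm high, with a solid round grip knob 16 mm in diameter standing on its middle from 14 to 44 mm height. Stands loose on the bench. Origin: centre of the underside of the disc; z up the knob. Mass 35 to 200 g.
- plug_d: largest of four core plugs of turned steel: a solid round disc 52 mm in diameter and 14 mm high, with a solid round grip knob 16 mm in diameter standing on its middle from 14 to 44 mm height. Stands loose on the bench. Origin: centre of the underside of the disc; z up the knob. Mass 35 to 200 g.
- nest_a: light grey block 72 x 72 x 18 mm, one of four fixed two by two, 74 mm apart, in a black open caddy (164 x 164 mm, rim 25 mm above the bench). In its middle is the smallest of four round pockets: 31 mm across, 10 mm deep, 2 mm chamfer; for the 22 mm plug. Origin: centre of the block's underside, 5 mm above the bench, z up; pocket floor 8 mm above the origin, mouth 18 mm.
- nest_b: light grey block 72 x 72 x 18 mm, one of four fixed two by two, 74 mm apart, in a black open caddy (164 x 164 mm, rim 25 mm above the bench). In its middle is the second smallest of four round pockets: 41 mm across, 10 mm deep, 2 mm chamfer; for the 32 mm plug. Origin: centre of the block's underside, 5 mm above the bench, z up; pocket floor 8 mm above the origin, mouth 18 mm.
- nest_c: light grey block 72 x 72 x 18 mm, one of four fixed two by two, 74 mm apart, in a black open caddy (164 x 164 mm, rim 25 mm above the bench). In its middle is the second largest of four round pockets: 51 mm across, 10 mm deep, 2 mm chamfer; for the 42 mm plug. Origin: centre of the block's underside, 5 mm above the bench, z up; pocket floor 8 mm above the origin, mouth 18 mm.
- nest_d: light grey block 72 x 72 x 18 mm, one of four fixed two by two, 74 mm apart, in a black open caddy (164 x 164 mm, rim 25 mm above the bench). In its middle is the largest of four round pockets: 61 mm across, 10 mm deep, 2 mm chamfer; for the 52 mm plug. Origin: centre of the block's underside, 5 mm above the bench, z up; pocket floor 8 mm above the origin, mouth 18 mm.
- bush_s: flanged bushing of steel, not part of the kit: a disc 32 mm in diameter and 14 mm high like a plug's, but with an open tube 26 mm in diameter on it up to 44 mm height, bored right through 18 mm wide (a hole is seen from above). Stands loose on the bench. Origin: centre of its underside, z up.
- bush_l: flanged bushing of steel, not part of the kit: a disc 42 mm in diameter and 14 mm high like a plug's, but with an open tube 30 mm in diameter on it up to 44 mm height, bored right through 22 mm wide (a hole is seen from above). Stands loose on the bench. Origin: centre of its underside, z up.
Mind the look-alikes: they are no part of the job. Leave any red or yellow look-alike of the plug_d alone.

How it is judged:
By the outcome, as a careful person would: the job done as asked, in the order asked, and still so for the second after the job is handed in, with the robot touching nothing.
It also fails if it takes over 90 s, if anything falls off the work surface, if the arm or the gripper's body presses on something with over 40 N, if the wrist force passes 120 N, or if a joint passes its speed limit or range.

ROBOT

A 6-joint arm with a two-finger parallel gripper is mounted at the origin on a cart in front of the work surface, level with it; the furniture and walls round the work are solid. World frame = base frame: x ahead of the robot, y to its left, z up, the work surface at z = 0. Lengths are in m, angles in rad, forces in N, time in s.
With the tool pointing down it reaches from about 0.375 to 0.825 m from the base axis. Payload 5.5 kg.
Tool frame: the origin (TCP) lies at the centre of the arm's flange, where the gripper is bolted on; the fingertips stand 173 mm ahead of it and the grasp point (between the pads) lies 155 mm ahead of it; z points along the fingers, y is the line along which they close (so a half turn about z gives the same grasp; the last joint's range is limited). The gripper opens to 85 mm and grips with 20 to 120 N. Pads are 22 mm wide; open, the fingers measure 114 mm over their backs; the gripper's body (76 mm by 85 mm) begins 54 mm behind the grasp point. The pads swing forward as they close: fully open they stand 13 mm farther back than shut.
Start: joints at [-1.13, 0.314, -0.047, 1.21, 0, 1.571], TCP at [0.256, -0.543, 0.405] pointing down, gripper open.
Joint ranges: [-2.67, 2.67], [-0.69, 1.73], [-1.03, 1.25], [-2.08, 2.16], [-1.42, 1.45], [-3.14, 3.14]. Speed limits (rad/s): [2.39, 2.39, 3.01, 3.14, 3.14, 3.14].

INTERFACE

Orientations are given as a unit quaternion [x, y, z, w].
In Python, from cell import bot, imaging, finder gives the robot as it stands.
- The arm moves only by the shell command python3 -m handwheel 'ROWS'. ROWS is text: rows parted by semicolons, each of 5 numbers parted by spaces: the opening, from -1 (shut) to 1 (fully open), then the shift along the tool's x, y, z in cm, then the turn about the tool's z in degrees. In form: hand dx dy dz spin; .... A call has 1 to 20 rows; each row is the pose to reach, as a shift and turn from the pose commanded when the call began, along the tool's axes at that moment; what a row does not reach only later rows make up. A row lasts 1/8 s, in which the tool goes at most 62.5 mm and 10.7 degrees, less where a joint would pass 70% of its speed; a pose out of reach is approached as far as the arm can. A call with a gripper value outside its range is refused whole. The fingers move at their own pace and stop on an object; the grip force is fixed at half the most. Time passes only in rows, so rows that repeat a pose let the fingers close. It gives the time, the measured TCP pose, the force, the opening and the grip force at its end, in the units of the state.
- bot.state(): the state, without advancing time (a new reading comes with each control period).
- imaging.camera(name): name is "scene" or "top"; returns the picture (420x560x3 uint8, red, green, blue); there is no depth.
- imaging.calibration(name): a dict with "fx", "fy", "cx", "cy" (pixels), "dist_coeffs" ([k1, k2, p1, p2, k3] as OpenCV has them; the pictures are not rectified), "position" and "attitude" of the camera in the world. Camera axes: x right, y down, z forward; pixel columns grow to the right and rows downward; lengths in m; the calibration is good to about 2 mm. A picture is of the moment at which its call begins. calibration takes no time and is no camera call.
- bot.close_job(): hands the job in; it is judged then, once.
Trained networks look in the newest picture that a camera, given by its name, has taken for a name from the list of things; names that differ only in an ending like _2 or _b are one class to them, and where a whole thing is asked for, a point or a joint stands for the part that bears it (a point fixed in the world has none). Each returns a list of dicts, best first, with "p" (0 to 1); they miss things now and then, are a little off and sometimes report something else, mostly with a low value. They report only what shows in the picture. A call takes as long as a camera call. They do not tell look-alikes from the thing itself.
- finder.boxes_of(camera, label): "location" ([x, y, z] in m, in world coordinates, good to about 4 mm: the middle of the surface that is visible of it).
- finder.landmark_of(camera, label): "location" ([x, y, z] in m, in world coordinates, good to about 4 mm: a listed point, or the origin of a listed thing).
The state is a dict: "time_s": time; "joint_positions": joint angles; "joint_vel": joint speeds; "joint_torque": joint torques, N m; "ee_pos": TCP position; "orientation": TCP orientation; "wrist_force": force on the tool from outside, world axes, zero at the start; "torque": the same for the moment, N m; "opening": finger opening in m; "grasp_force": force on a finger pad.
Only numpy, scipy, OpenCV 4.12 (cv2) and the standard library are available. Lean on these libraries where they do the work, as an engineer would, in place of code of your own. Each camera call takes 0.05 s, during which the arm holds its last target. There are 200 camera calls.

## Working session

There is one attempt and no reset: what is moved stays moved. The work goes in short steps, Python scripts to look and compute and a shell command to move; the robot and the scene stay as the last step left them, time stands still between calls to the robot, and variables do not carry over. Pictures are saved under pics/ and viewed, at most 14 in all, crops included, and the job is handed in when it is done.

```bash
ls; mkdir -p pics; python3 - <<'E'
from cell import bot, imaging, finder
import cv2
for n in ("top","scene"):
    im=imaging.camera(n); cv2.imwrite(f"pics/{n}0.png",im[:,:,::-1])
    c=imaging.calibration(n); print(n,c)
    for l in ("plug_a","nest_a","bush_s"):
        for d in finder.landmark_of(n,l): print(n,l,[round(float(v),3) for v in d["location"]],round(d["p"],2))
s=bot.state(); print(s)
E
```

```text
pics
top {'fx': 500.49249531476033, 'fy': 500.49249531476033, 'cx': 280.4495836560412, 'cy': 210.18617763395483, 'dist_coeffs': array([-0.049259,  0.      ,  0.      ,  0.      ,  0.      ]), 'position': array([ 0.25728756, -0.02124229,  1.29940106]), 'attitude': array([ 0.70904281, -0.69789973,  0.07270475, -0.07005918])}
top plug_a [0.542, 0.319, -0.001] 0.82
top plug_a [0.469, -0.095, -0.0] 0.78
top plug_a [0.446, -0.192, -0.005] 0.71
top plug_a [0.65, 0.138, -0.002] 0.65
top plug_a [0.436, -0.293, -0.003] 0.59
top plug_a [0.58, -0.035, -0.002] 0.58
top plug_a [0.443, 0.382, -0.002] 0.53
top nest_a [0.536, 0.072, 0.006] 0.66
top nest_a [0.541, 0.147, 0.004] 0.59
top nest_a [0.461, 0.083, 0.006] 0.57
top bush_s [0.42, 0.288, 0.002] 0.45
top bush_s [0.431, -0.383, -0.0] 0.44
scene {'fx': 544.5585332042058, 'fy': 544.5585332042058, 'cx': 277.9997332346934, 'cy': 208.27828565628516, 'dist_coeffs': array([-0.17240142,  0.        ,  0.        ,  0.        ,  0.        ]), 'position': array([-0.26461914,  0.49821056,  1.0800038 ]), 'attitude': array([-0.45997247,  0.81042377, -0.31984457
[... 495 characters left out ...]
([-1.12999587e+00,  3.13585581e-01, -4.72164854e-02,  1.21020694e+00,
       -1.84858569e-05,  1.57078706e+00]), 'joint_vel': array([ 6.51507657e-05, -1.73114319e-03,  3.10788155e-04, -5.95318755e-04,
       -4.11292267e-04,  3.73668010e-04]), 'joint_torque': array([-5.23704114e-05, -5.38835800e+01,  3.39591622e+01,  6.40156723e-03,
        3.03633965e-05,  1.29477510e-05]), 'ee_pos': array([ 0.25597885, -0.54261223,  0.40459699]), 'orientation': array([ 9.75809011e-01,  2.18624707e-01, -3.22671564e-05, -1.01748058e-04]), 'wrist_force': array([-0.2536436 , -0.22808418,  0.81487231]), 'torque': array([ 0.03221375, -0.03255684,  0.02339888]), 'grasp_force': 0.0, 'opening': 0.08529350915772416}
```

View pics/top0.png

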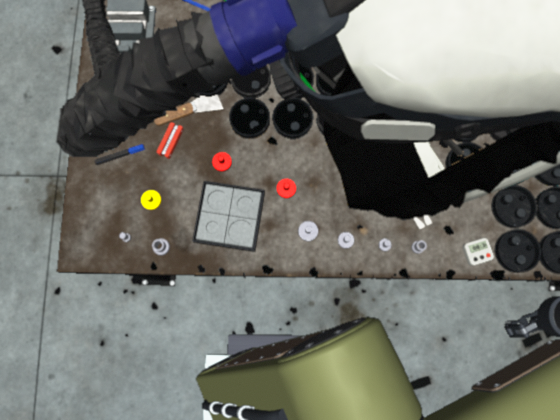

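View pics/scene0.png

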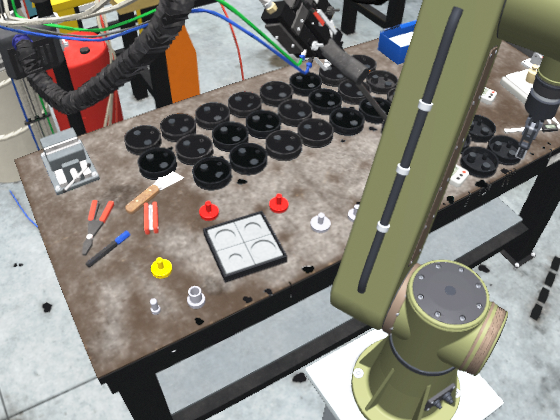

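Top image candidates: solid-looking pieces at (124,237), (308,231), (346,240) and (385,245). Bushings look to be at (160,246) and (419,246). The red ones at (222,161) and (286,188) and the yellow one at (150,200) are decoys. I'll check this in one close crop.

```bash
python3 - <<'E'
import cv2,numpy as np
im=cv2.imread("pics/top0.png")
P=[(124,237),(160,246),(308,231),(346,240),(385,245),(419,246)]
t=[cv2.resize(im[y-20:y+20,x-20:x+20],(266,266),interpolation=cv2.INTER_CUBIC) for x,y in P]
g=cv2.resize(im[175:255,185:275],(300,266))
cv2.imwrite("pics/crop1.png",np.vstack([np.hstack(t[:3]),np.hstack(t[3:])]))
cv2.imwrite("pics/nest1.png",cv2.resize(im[175:255,185:275],(720,600)[:2],interpolation=cv2.INTER_CUBIC))
E
```

```text
(no output)
```

View pics/crop1.png

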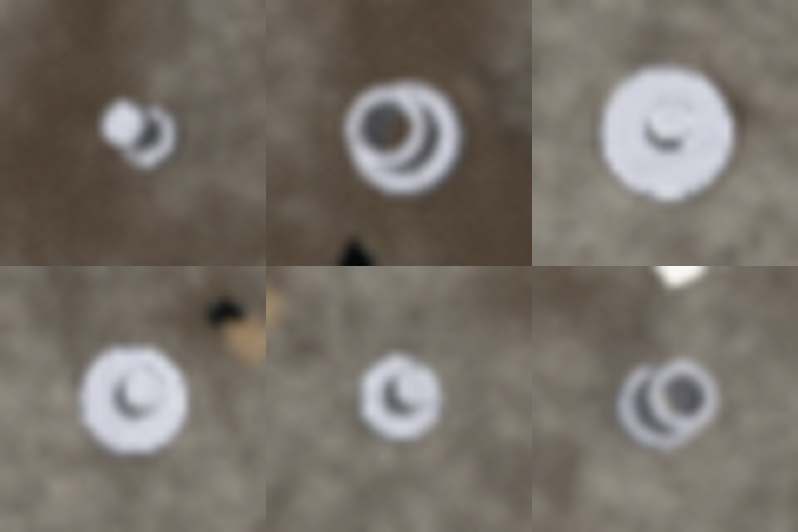

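View pics/nest1.png

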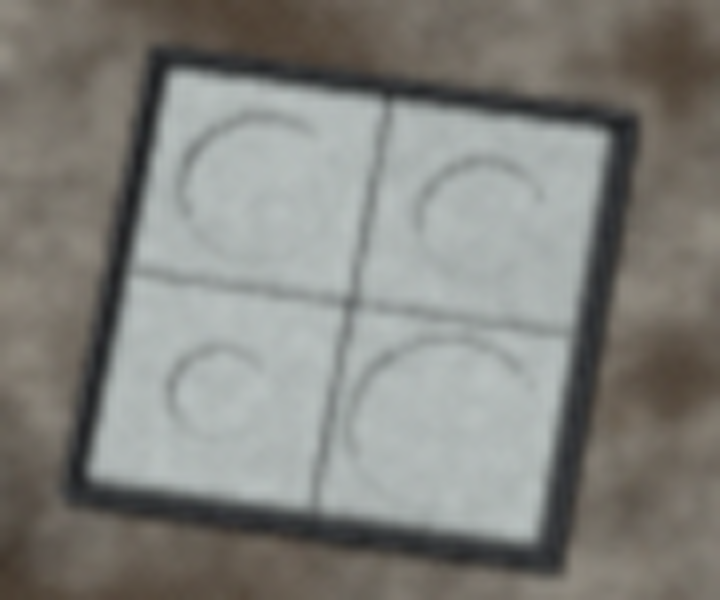

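Crop 1 shows solid knobs on tiles 1 (a), 3 (d), 4 (c) and 5 (b). Tiles 2 and 6 are bored bushings. In the caddy crop the pockets are c upper left, b upper right, a lower left and d lower right. Next I'll work out positions from the crop pixels.

```bash
cat > geo.py <<'E'
from cell import imaging
import cv2,numpy as np
from scipy.spatial.transform import Rotation as R
def ray(cam,uv,z):
    c=imaging.calibration(cam); K=np.array([[c["fx"],0,c["cx"]],[0,c["fy"],c["cy"]],[0,0,1]])
    p=cv2.undistortPoints(np.array([[uv]],float),K,c["dist_coeffs"])[0,0]
    d=R.from_quat(c["attitude"]).apply([p[0],p[1],1.]); o=c["position"]
    return (o+d*(z-o[2])/d[2])[:2]
E
python3 - <<'E'
from geo import *
np.set_printoptions(precision=4,suppress=True)
def t(o,q,s=6.65): return [o[0]-20+(q[0]+.5)/s-.5,o[1]-20+(q[1]+.5)/s-.5]
for n,o,q,z in [("a disc",(124,237),(148,136),.014),("a knob",(124,237),(121,123),.044),("b",(385,245),(135,132),.014),("c",(346,240),(134,134),.014),("d",(308,231),(135,132),.014),
 ("b knob",(385,245),(141,124),.044),("c knob",(346,240),(142,126),.044),("d knob",(308,231),(138,122),.044)]:
    print(n,ray("top",t(o,q),z))
def n(q): return [185+(q[0]+.5)/8-.5,175+(q[1]+.5)/7.5-.5]
C=[ray("top",n(q),.025) for q in [(152,48),(637,112),(560,570),(68,498)]]
print(C,[np.linalg.norm(C[i]-C[i-1]) for i in range(4)])
m=np.mean(C,0);print("mean",m,"seam",ray("top",n((351,302)),.023))
e=(C[1]-C[0]+C[2]-C[3]);e/=np.linalg.norm(e);f=(C[0]-C[3]+C[1]-C[2]);f/=np.linalg.norm(f)
print(e,f)
for k,a,b in (("c",-1,1),("b",1,1),("a",-1,-1),("d",1,-1)): print("nest",k,m+.037*(a*e+b*f))
E
```

```text
a disc [0.443  0.3771]
a knob [0.4435 0.3786]
b [ 0.4347 -0.2963]
c [ 0.4454 -0.1946]
d [ 0.4683 -0.0962]
b knob [ 0.4336 -0.2923]
c knob [ 0.4442 -0.1936]
d knob [ 0.4673 -0.0956]
[array([0.5938, 0.1795]), array([0.5733, 0.0195]), array([0.4121, 0.0406]), array([0.4342, 0.1992])] [np.float64(0.16077382344819657), np.float64(0.16139263022162603), np.float64(0.16251734715476518), np.float64(0.16016931132713)]
mean [0.5034 0.1097] seam [0.5045 0.1109]
[-0.1326 -0.9912] [ 0.992  -0.1261]
nest c [0.545  0.1417]
nest b [0.5352 0.0684]
nest a [0.4716 0.151 ]
nest d [0.4618 0.0777]
```

Sizes agree: the rim measures about 161 mm by pixels against 164, and knob and disc agree to 1–4 mm. The finder agrees too. First move: to above plug_b, square the tool to the world axes and part-close the fingers.

```bash
python3 -m handwheel '0.4 3.3 -1.9 0.5 4; 0.4 6.7 -3.7 1.5 8; 0.4 10 -5.6 3 12; 0.4 13.4 -7.4 5 16; 0.4 16.7 -9.3 7 20; 0.4 20.1 -11.1 9 24; 0.4 23.4 -13 10.5 25.3; 0.4 26.75 -14.9 12 25.3; 0.4 26.75 -14.9 12 25.3; 0.4 26.75 -14.9 12 25.3'
```

```text
time_s: 1.65
ee_pos: [0.4344, -0.294, 0.285]
orientation: [1.0, -0.0, -0.0, 0.0]
wrist_force: [-0.2, 0.1, -0.2]
opening: 0.0597
grasp_force: 0.0
```

```bash
python3 -m handwheel '0.4 0 0 3 0; 0.4 0 0 6 0; 0.4 0 0 8 0; 0.4 0 0 9.4 0; 0.4 0 0 9.4 0; -1 0 0 9.4 0; -1 0 0 9.4 0; -1 0 0 9.4 0; -1 0 0 9.4 0; -1 0 0 9.4 0; -1 0 0 9.4 0'
```

```text
time_s: 3.02
ee_pos: [0.4348, -0.294, 0.1916]
orientation: [1.0, -0.0, 0.001, 0.001]
wrist_force: [-0.6, 0.5, 5.4]
opening: 0.0139
grasp_force: 58.6
```

```bash
python3 -m handwheel '-1 0 0 -1 0; -1 0 0 -3 0; -1 0 0 -6 0; -1 0 0 -9 0; -1 0 0 -9 0; -1 0 0 -9 0'; cat > look.py <<'E'
import sys,cv2
from cell import imaging
n,cam,x,y,w,h,s=sys.argv[1],sys.argv[2],*map(int,sys.argv[3:])
im=imaging.camera(cam)[y:y+h,x:x+w,::-1]
cv2.imwrite(f"pics/{n}.png",cv2.resize(im,None,fx=s,fy=s,interpolation=cv2.INTER_CUBIC))
E
python3 look.py g1 scene 300 80 260 180 3
```

```text
time_s: 3.78
ee_pos: [0.434, -0.2935, 0.2802]
orientation: [1.0, -0.0, -0.0, -0.0]
wrist_force: [-0.2, 0.2, -1.0]
opening: 0.0143
grasp_force: 58.7
```

View pics/g1.png

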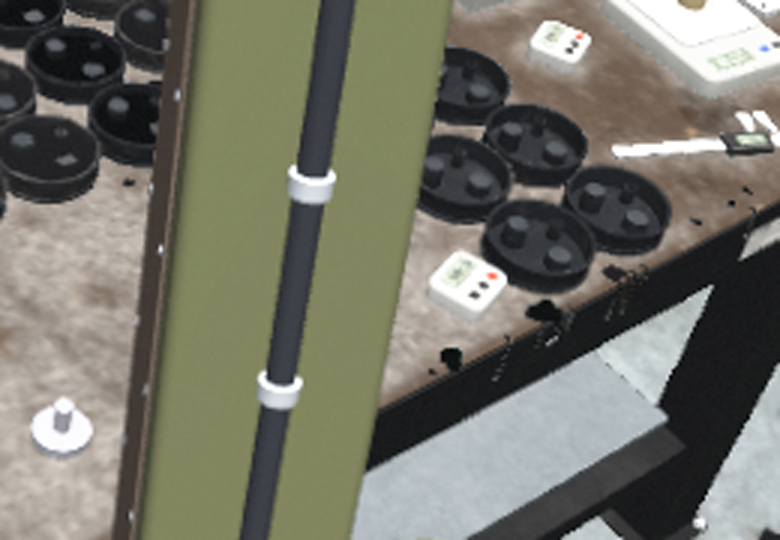

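The arm hides the gripper in this picture, with plug_d visible at crop (62,430). The 14 mm opening, 59 N grip and about −1 N of weight show that the plug is held. Carry it to nest_b.

```bash
python3 -m handwheel '-1 0.6 -2 0 0; -1 1.7 -6 0 0; -1 2.8 -10 0 0; -1 3.9 -14 0 0; -1 5 -18 0 0; -1 6.1 -22 0 0; -1 7.2 -26 0 0; -1 8.3 -30 0 0; -1 9.3 -33.5 0 0; -1 9.9 -35.6 0 0; -1 10.1 -36.4 0 0; -1 10.1 -36.4 0 0; -1 10.1 -36.4 2 0; -1 10.1 -36.4 3 0; -1 10.1 -36.4 3 0; -1 10.1 -36.4 3 0'; python3 look.py g2 top 170 140 160 120 5;  python3 look.py g2s scene 190 180 160 120 5
```

```text
time_s: 5.82
ee_pos: [0.5378, 0.0311, 0.2511]
orientation: [1.0, 0.025, -0.0, -0.015]
wrist_force: [-0.3, 0.3, -1.4]
opening: 0.0139
grasp_force: 58.7
```

View pics/g2s.png

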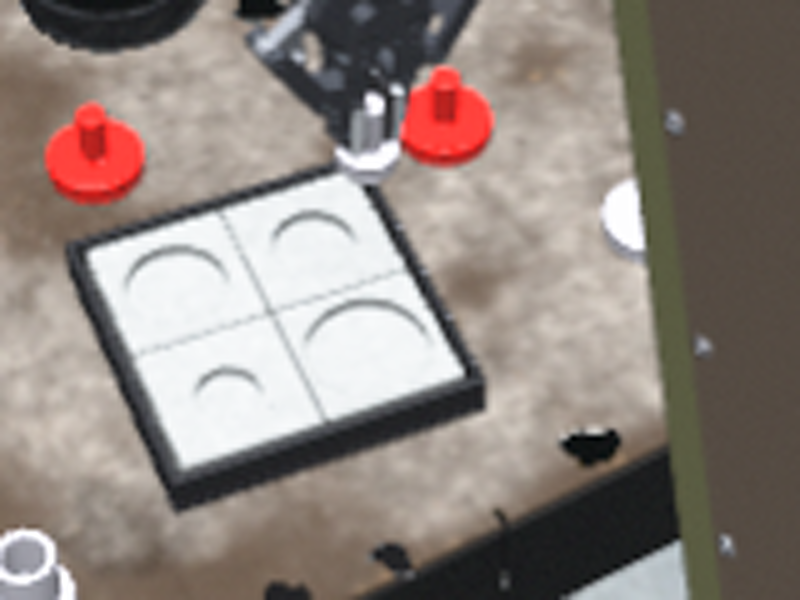

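```bash
python3 -c "
from cell import bot
s=bot.state();print(s['joint_positions'].round(3),s['joint_vel'].round(3),s['joint_torque'].round(1),s['ee_pos'],s['wrist_force'])"; python3 -m handwheel '-1 0 0 0 0'
```

```text
[ 0.049  0.312 -0.42   0.838  0.03   3.141] [ 0.003 -0.001 -0.001 -0.003 -0.     0.001] [ -0.1 -49.5  29.5   0.    0.1   0. ] [0.53804028 0.0312695  0.25130139] [-0.40703623 -0.27332299 -0.46249509]
time_s: 6.05
ee_pos: [0.5379, 0.0313, 0.2511]
orientation: [1.0, 0.025, -0.0, -0.015]
wrist_force: [-0.2, -0.3, -1.1]
opening: 0.0136
grasp_force: 58.7
```

Joint 6 is at its limit (yaw = j1 − j6 + π), so I need a quarter turn back. Then the tool x axis lies along world +y and the tool y axis along world +x.

```bash
python3 -m handwheel '-1 0 0 0 -10; -1 0 0 0 -20; -1 0 0 0 -30; -1 0 0 0 -40; -1 0 0 0 -50; -1 0 0 0 -60; -1 0 0 0 -70; -1 0 0 0 -80; -1 0 0 0 -90; -1 0 0 0 -90; -1 0 0 0 -90'; python3 -c "
from cell import bot
s=bot.state();print(s['joint_positions'].round(3),s['orientation'],s['ee_pos'])"
```

```text
time_s: 7.42
ee_pos: [0.5377, 0.0314, 0.2508]
orientation: [0.69, 0.724, 0.01, -0.011]
wrist_force: [-0.5, 0.7, -1.2]
opening: 0.0137
grasp_force: 58.7
[ 0.05   0.313 -0.42   0.838  0.03   1.573] [ 0.68994208  0.72371176  0.01005126 -0.01096305] [0.53773792 0.0313757  0.2507698 ]
```

```bash
cat > goto.py <<'E'
# python3 goto.py x y z L : tool-frame shift (cm) that brings the point L ahead of the TCP to x y z
import sys,numpy as np
from cell import bot
from scipy.spatial.transform import Rotation as R
x,y,z,L=map(float,sys.argv[1:]); s=bot.state(); r=R.from_quat(s["orientation"])
d=np.array([x,y,z])-s["ee_pos"]-r.apply([0,0,L])
print("point now",(s["ee_pos"]+r.apply([0,0,L])).round(4),"tool z",r.apply([0,0,1]).round(4),"shift cm",(r.inv().apply(d)*100).round(2),"world z per tool x,y",r.apply(np.eye(3))[:,2].round(3))
E
python3 goto.py .5358 .0697 .040 .1916;python3 goto.py .5358 .0697 .0145 .1916
```

```text
point now [0.5374 0.0371 0.0593] tool z [-0.002   0.0297 -0.9996] shift cm [3.21 0.   2.02] world z per tool x,y [ 0.03  -0.001 -1.   ]
point now [0.5374 0.0371 0.0593] tool z [-0.002   0.0297 -0.9996] shift cm [3.13 0.   4.57] world z per tool x,y [ 0.03  -0.001 -1.   ]
```

```bash
python3 -m handwheel '-1 1.5 0 0 0; -1 3.2 0 0 0; -1 3.2 0 1 0; -1 3.2 0 2 0; -1 3.2 0 2.7 0; -1 3.2 0 2.7 0';python3 look.py g3 scene 190 180 160 120 5
```

```text
time_s: 8.18
ee_pos: [0.5355, 0.0638, 0.2236]
orientation: [0.689, 0.724, 0.009, -0.012]
wrist_force: [-0.5, 0.5, -0.5]
opening: 0.014
grasp_force: 58.8
```

View pics/g3.png

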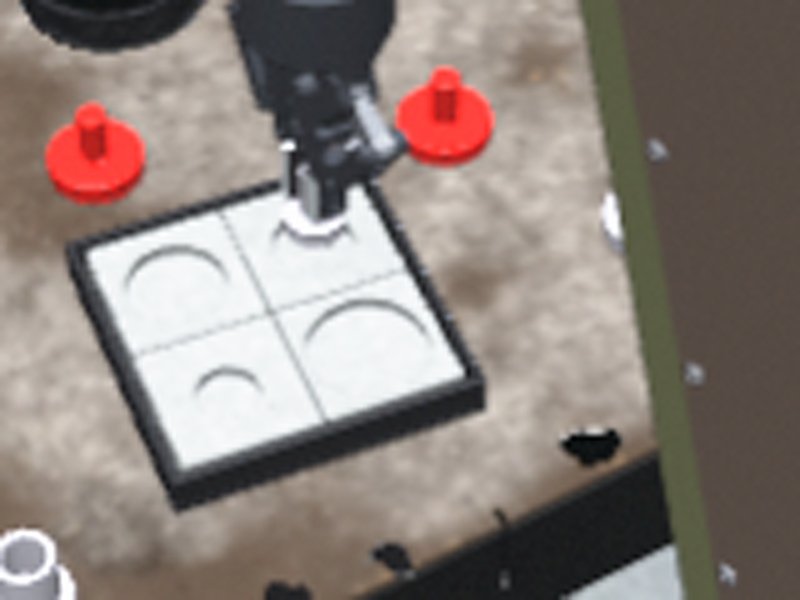

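The plug's disc, at crop (313,222), hangs about 18 mm above pocket b, centred near (315,245). The columns match, so I'll lower it, release and lift away.

```bash
python3 -m handwheel '-1 0 0 1 0; -1 0 0 1.6 0; -1 0 0 1.8 0; -1 0 0 1.8 0; -0.2 0 0 1.8 0; -0.2 0 0 1.8 0; -0.2 0 0 1.8 0; -0.2 0 0 1.8 0; -0.2 0 0 0 0; -0.2 0 0 -3 0; -0.2 0 0 -5 0; -0.2 0 0 -5 0'; python3 goto.py .445 -.194 .0893 .1916
```

```text
time_s: 9.72
ee_pos: [0.537, 0.0627, 0.2761]
orientation: [0.689, 0.725, 0.011, -0.01]
wrist_force: [1.2, -0.2, -0.1]
opening: 0.0339
grasp_force: 0.0
point now [0.5372 0.0684 0.0846] tool z [ 0.0012  0.03   -0.9995] shift cm [-25.72 -10.53  -1.27] world z per tool x,y [ 0.03   0.003 -1.   ]
```

```bash
python3 -m handwheel '0.2 -2.5 -1 -1.3 0; 0.2 -6.5 -2.6 -1.3 0; 0.2 -10.5 -4.2 -1.3 0; 0.2 -14.5 -5.8 -1.3 0; 0.2 -18.5 -7.5 -1.3 0; 0.2 -22.5 -9.2 -1.3 0; 0.2 -25 -10.3 -1.3 0; 0.2 -25.7 -10.5 -1.3 0; 0.2 -25.8 -10.5 2 0; 0.2 -25.9 -10.5 5 0; 0.2 -25.9 -10.5 6 0; 0.2 -25.9 -10.5 6 0'; python3 goto.py .445 -.194 .0 .1916;python3 look.py g4 top 170 140 160 120 5
```

```text
time_s: 11.22
ee_pos: [0.4441, -0.1989, 0.2064]
orientation: [0.689, 0.725, 0.01, -0.012]
wrist_force: [-0.2, -0.4, 0.1]
opening: 0.0513
grasp_force: 0.0
point now [ 0.4433 -0.193   0.0149] tool z [-0.0037  0.0305 -0.9995] shift cm [-0.15  0.16  1.49] world z per tool x,y [ 0.031 -0.002 -1.   ]
```

View pics/g4.png

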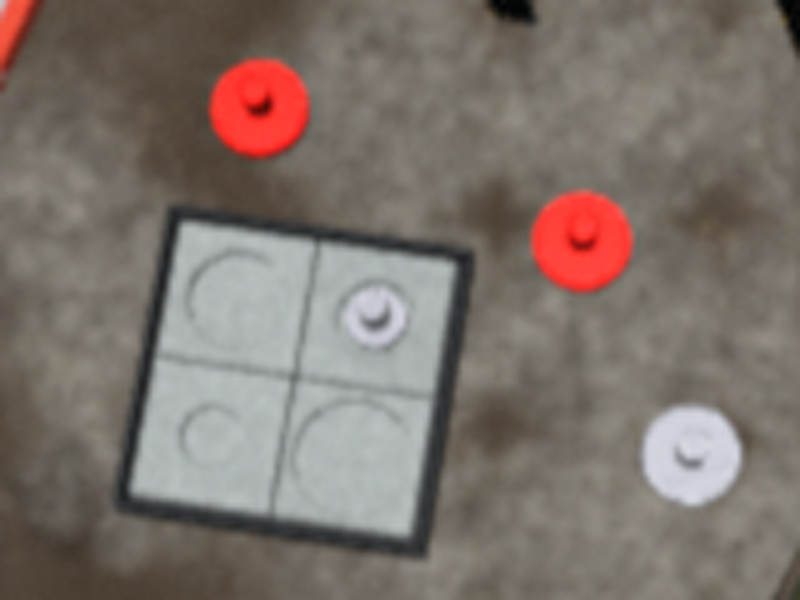

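Plug_b sits centred in pocket b, at crop (374,317). Now grasp plug_c.

```bash
python3 -m handwheel '0.2 -0.1 0.1 1 0; 0.2 -0.1 0.1 1.5 0; 0.2 -0.1 0.1 1.5 0; -1 -0.1 0.1 1.5 0; -1 -0.1 0.1 1.5 0; -1 -0.1 0.1 1.5 0; -1 -0.1 0.1 1.5 0; -1 -0.1 0.1 1.5 0; -1 -0.1 0.1 0.5 0; -1 -0.1 0.1 -2 0; -1 -0.1 0.1 -5 0; -1 -0.1 0.1 -7.5 0; -1 -0.1 0.1 -7.5 0'; python3 goto.py .5455 .143 .09 .1916;python3 goto.py .5455 .143 .0145 .1916
```

```text
time_s: 12.9
ee_pos: [0.4463, -0.2031, 0.2838]
orientation: [0.689, 0.725, 0.011, -0.009]
wrist_force: [0.0, -0.3, -2.4]
opening: 0.0135
grasp_force: 58.7
point now [ 0.4465 -0.1977  0.0923] tool z [ 0.0012  0.0281 -0.9996] shift cm [33.51 11.61  1.2 ] world z per tool x,y [ 0.028  0.003 -1.   ]
point now [ 0.4465 -0.1977  0.0923] tool z [ 0.0012  0.0281 -0.9996] shift cm [33.29 11.59  8.74] world z per tool x,y [ 0.028  0.003 -1.   ]
```

```bash
python3 -m handwheel '-1 2 0.7 0 0; -1 6 2.1 0 0; -1 10 3.5 0 0; -1 14 4.9 0 0; -1 18 6.2 0 0; -1 22 7.6 0 0; -1 26 9 0 0; -1 30 10.4 0 0; -1 32.7 11.3 0 0; -1 33.4 11.6 0 0; -1 33.4 11.6 0 0; -1 33.4 11.6 3 0; -1 33.3 11.6 6 0; -1 33.3 11.6 6.5 0; -1 33.3 11.6 6.5 0'; python3 goto.py .5455 .143 .0145 .1916;python3 look.py g5 scene 190 180 160 120 5
```

```text
time_s: 14.78
ee_pos: [0.5442, 0.1368, 0.2269]
orientation: [0.689, 0.724, 0.01, -0.011]
wrist_force: [0.8, -0.5, -0.8]
opening: 0.0139
grasp_force: 58.7
point now [0.5437 0.1424 0.0354] tool z [-0.0028  0.0293 -0.9996] shift cm [-0.01  0.19  2.09] world z per tool x,y [ 0.029 -0.001 -1.   ]
```

View pics/g5.png

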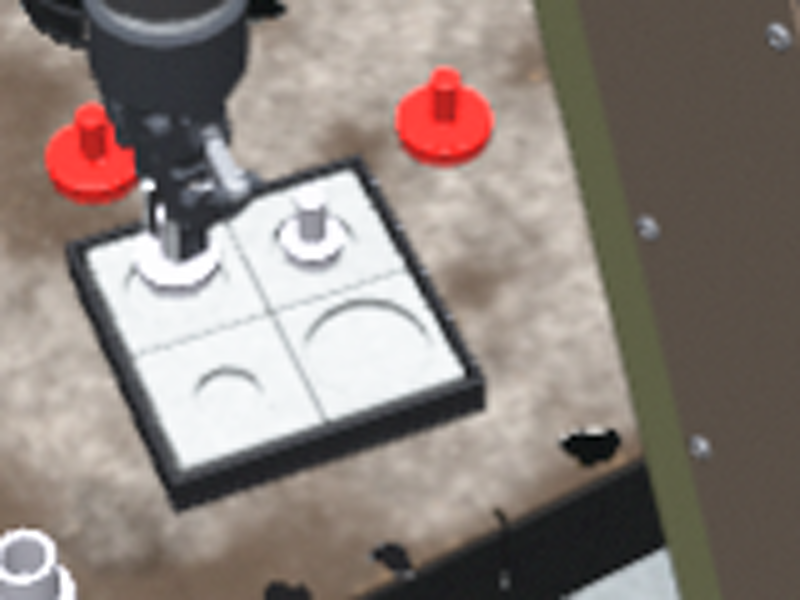

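Disc c, at crop (178,262), is in line with its pocket at (176,285). Lower and release.

```bash
python3 -m handwheel '-1 0 0.1 1 0; -1 0 0.1 1.8 0; -1 0 0.1 2.05 0; -1 0 0.1 2.05 0; -0.2 0 0.1 2.05 0; -0.2 0 0.1 2.05 0; -0.2 0 0.1 2.05 0; -0.2 0 0.1 2.05 0; -0.2 0 0.1 0 0; -0.2 0 0.1 -3 0; -0.2 0 0.1 -5 0; -0.2 0 0.1 -5 0'; python3 goto.py .468 -.096 .09 .1916;python3 goto.py .468 -.096 .0 .1916
```

```text
time_s: 16.32
ee_pos: [0.5463, 0.1363, 0.2783]
orientation: [0.689, 0.725, 0.011, -0.01]
wrist_force: [0.1, 0.6, 0.0]
opening: 0.0345
grasp_force: 0.0
point now [0.5465 0.1421 0.0868] tool z [ 0.0011  0.0305 -0.9995] shift cm [-23.37  -9.04  -1.05] world z per tool x,y [ 0.03   0.003 -1.   ]
point now [0.5465 0.1421 0.0868] tool z [ 0.0011  0.0305 -0.9995] shift cm [-23.64  -9.06   7.94] world z per tool x,y [ 0.03   0.003 -1.   ]
```

```bash
python3 -m handwheel '0.2 -2.5 -1 -1 0; 0.2 -6.5 -2.5 -1 0; 0.2 -10.5 -4 -1 0; 0.2 -14.5 -5.6 -1 0; 0.2 -18.5 -7.1 -1 0; 0.2 -22 -8.5 -1 0; 0.2 -23.4 -9 -1 0; 0.2 -23.4 -9 -1 0; 0.2 -23.5 -9 3 0; 0.2 -23.6 -9 6 0; 0.2 -23.6 -9 6.5 0; 0.2 -23.6 -9 6.5 0'; python3 goto.py .468 -.096 .0 .1916;python3 look.py g6 top 190 160 160 120 5
```

```text
time_s: 17.82
ee_pos: [0.4677, -0.1014, 0.205]
orientation: [0.689, 0.725, 0.01, -0.011]
wrist_force: [0.0, 0.6, 0.7]
opening: 0.0513
grasp_force: 0.0
point now [ 0.4672 -0.0956  0.0135] tool z [-0.0025  0.03   -0.9995] shift cm [-0.08  0.08  1.35] world z per tool x,y [ 0.03  -0.001 -1.   ]
```

View pics/g6.png

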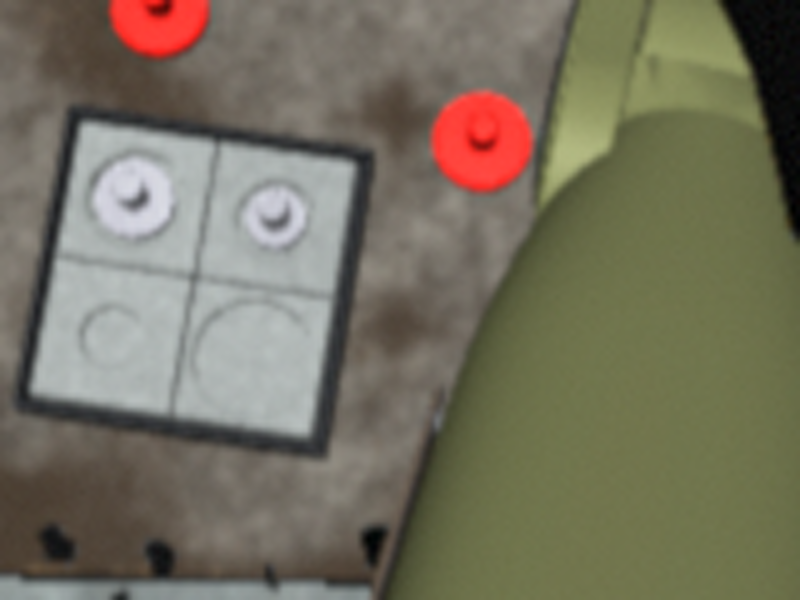

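Plugs c at (132,196) and b at (274,217) both lie inside their pockets. Grasp d.

```bash
python3 -m handwheel '0.2 -0.1 0.1 0.8 0; 0.2 -0.1 0.1 1.35 0; 0.2 -0.1 0.1 1.35 0; -1 -0.1 0.1 1.35 0; -1 -0.1 0.1 1.35 0; -1 -0.1 0.1 1.35 0; -1 -0.1 0.1 1.35 0; -1 -0.1 0.1 1.35 0; -1 -0.1 0.1 0.4 0; -1 -0.1 0.1 -2 0; -1 -0.1 0.1 -5 0; -1 -0.1 0.1 -7.5 0; -1 -0.1 0.1 -7.5 0'; python3 goto.py .4624 .079 .09 .1916;python3 goto.py .4624 .079 .0145 .1916
```

```text
time_s: 19.5
ee_pos: [0.4695, -0.1055, 0.2816]
orientation: [0.689, 0.725, 0.011, -0.009]
wrist_force: [-0.6, 0.0, -2.2]
opening: 0.0135
grasp_force: 58.8
point now [ 0.4698 -0.1     0.0901] tool z [ 0.0016  0.0288 -0.9996] shift cm [17.91  0.17  0.52] world z per tool x,y [ 0.029  0.003 -1.   ]
point now [ 0.4698 -0.1     0.0901] tool z [ 0.0016  0.0288 -0.9996] shift cm [17.69  0.15  8.07] world z per tool x,y [ 0.029  0.003 -1.   ]
```

```bash
python3 -m handwheel '-1 2 0 0 0; -1 6 0.1 0 0; -1 10 0.1 0 0; -1 14 0.2 0 0; -1 17 0.2 0 0; -1 17.8 0.2 0 0; -1 17.8 0.2 0 0; -1 17.8 0.2 3 0; -1 17.7 0.2 5.5 0; -1 17.7 0.2 6 0; -1 17.7 0.2 6 0'; python3 goto.py .4624 .079 .0145 .1916;python3 look.py g7 scene 190 180 160 120 5
```

```text
time_s: 20.88
ee_pos: [0.4615, 0.0727, 0.2251]
orientation: [0.689, 0.724, 0.01, -0.011]
wrist_force: [0.3, 1.0, -1.5]
opening: 0.0138
grasp_force: 58.7
point now [0.461  0.0783 0.0336] tool z [-0.0028  0.0294 -0.9996] shift cm [0.01 0.15 1.91] world z per tool x,y [ 0.029 -0.001 -1.   ]
```

View pics/g7.png

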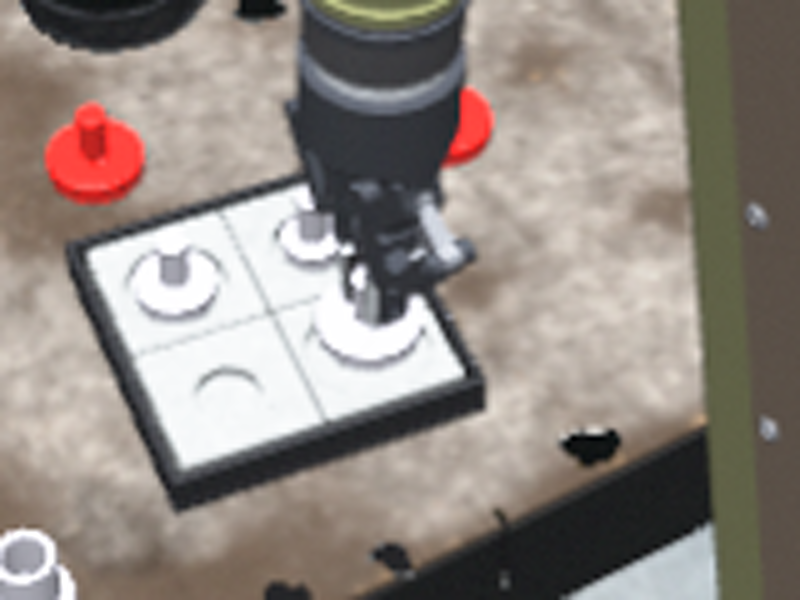

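Disc d, at crop (370,322), is in line with its pocket at (368,345). Lower and release.

```bash
python3 -m handwheel '-1 0 0.1 1 0; -1 0 0.1 1.7 0; -1 0 0.1 1.9 0; -1 0 0.1 1.9 0; -0.3 0 0.1 1.9 0; -0.3 0 0.1 1.9 0; -0.3 0 0.1 1.9 0; -0.3 0 0.1 1.9 0; -0.3 0 0.1 0 0; -0.3 0 0.1 -3 0; -0.3 0 0.1 -5 0; -0.3 0 0.1 -5 0'; python3 goto.py .4435 .378 .09 .1916;python3 goto.py .4435 .378 .0 .1916
```

```text
time_s: 22.42
ee_pos: [0.4634, 0.072, 0.2764]
orientation: [0.689, 0.725, 0.011, -0.01]
wrist_force: [0.3, -0.5, 0.2]
opening: 0.0299
grasp_force: 0.0
point now [0.4637 0.0778 0.0849] tool z [ 0.0011  0.0301 -0.9995] shift cm [30.09 -0.5   0.39] world z per tool x,y [ 0.03   0.003 -1.   ]
point now [0.4637 0.0778 0.0849] tool z [ 0.0011  0.0301 -0.9995] shift cm [29.82 -0.52  9.39] world z per tool x,y [ 0.03   0.003 -1.   ]
```

```bash
python3 -m handwheel '0.2 2 0 0 0; 0.2 6 -0.1 0 0; 0.2 10 -0.2 0 0; 0.2 14 -0.2 0 0; 0.2 18 -0.3 0 0; 0.2 22 -0.4 0 0; 0.2 26 -0.4 0 0; 0.2 29 -0.5 0 0; 0.2 30.1 -0.5 0 0; 0.2 30.1 -0.5 0 0; 0.2 30 -0.5 4 0; 0.2 29.9 -0.5 7 0; 0.2 29.9 -0.5 8 0; 0.2 29.9 -0.5 8 0'; python3 goto.py .443 .3785 .0 .1916;python3 look.py g8 scene 90 200 160 120 5
```

```text
time_s: 24.18
ee_pos: [0.4423, 0.3716, 0.2037]
orientation: [0.689, 0.724, 0.009, -0.011]
wrist_force: [0.2, 0.8, 0.5]
opening: 0.0511
grasp_force: 0.0
point now [0.4417 0.3771 0.0121] tool z [-0.0032  0.0287 -0.9996] shift cm [0.09 0.14 1.22] world z per tool x,y [ 0.029 -0.002 -1.   ]
```

View pics/g8.png

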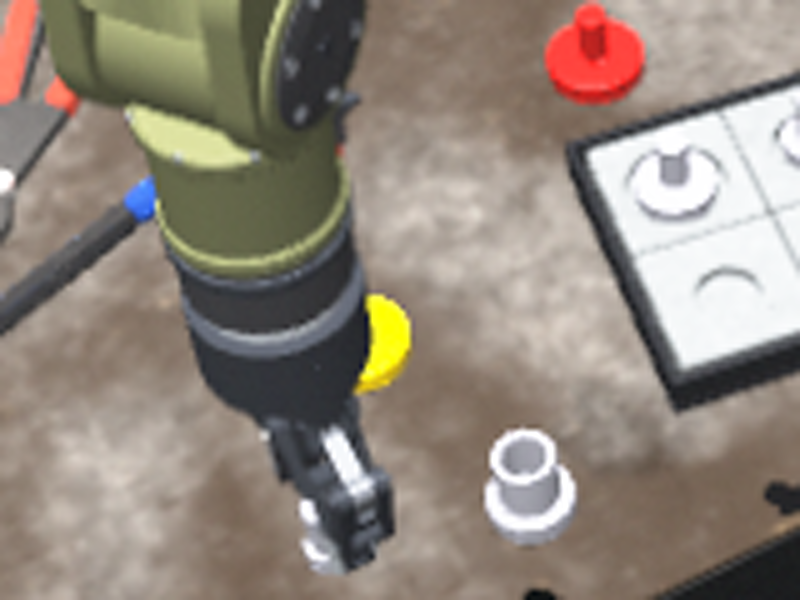

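The fingers are around plug_a at crop (330,545), well clear of the bushing at (530,490). Grasp and lift.

```bash
python3 -m handwheel '0.2 0.1 0.1 0.8 0; 0.2 0.1 0.1 1.2 0; 0.2 0.1 0.1 1.2 0; -1 0.1 0.1 1.2 0; -1 0.1 0.1 1.2 0; -1 0.1 0.1 1.2 0; -1 0.1 0.1 1.2 0; -1 0.1 0.1 1.2 0; -1 0.1 0.1 0.4 0; -1 0.1 0.1 -2 0; -1 0.1 0.1 -5 0; -1 0.1 0.1 -7.5 0; -1 0.1 0.1 -7.5 0'; python3 goto.py .4722 .1523 .09 .1916;python3 goto.py .4722 .1523 .0145 .1916
```

```text
time_s: 25.85
ee_pos: [0.4441, 0.3719, 0.281]
orientation: [0.689, 0.725, 0.012, -0.011]
wrist_force: [-0.7, -0.1, -1.1]
opening: 0.0141
grasp_force: 58.5
point now [0.4443 0.378  0.0895] tool z [ 7.000e-04  3.200e-02 -9.995e-01] shift cm [-22.67   1.65  -0.77] world z per tool x,y [ 0.032  0.002 -0.999]
point now [0.4443 0.378  0.0895] tool z [ 7.000e-04  3.200e-02 -9.995e-01] shift cm [-22.91   1.63   6.78] world z per tool x,y [ 0.032  0.002 -0.999]
```

```bash
python3 -m handwheel '-1 -2 0.1 -0.2 0; -1 -6 0.4 -0.5 0; -1 -10 0.7 -0.7 0; -1 -14 1 -0.7 0; -1 -18 1.3 -0.7 0; -1 -21.5 1.6 -0.7 0; -1 -22.7 1.65 -0.7 0; -1 -22.7 1.65 -0.7 0; -1 -22.8 1.65 2 0; -1 -22.85 1.65 4.2 0; -1 -22.85 1.65 4.7 0; -1 -22.85 1.65 4.7 0'; python3 goto.py .4722 .1523 .0145 .1916;python3 look.py g9 scene 190 180 160 120 5
```

```text
time_s: 27.35
ee_pos: [0.4712, 0.1461, 0.2251]
orientation: [0.689, 0.725, 0.01, -0.011]
wrist_force: [1.7, 0.1, -0.6]
opening: 0.0138
grasp_force: 58.6
point now [0.4706 0.1518 0.0336] tool z [-0.0029  0.0297 -0.9996] shift cm [-0.01  0.16  1.91] world z per tool x,y [ 0.03  -0.001 -1.   ]
```

View pics/g9.png

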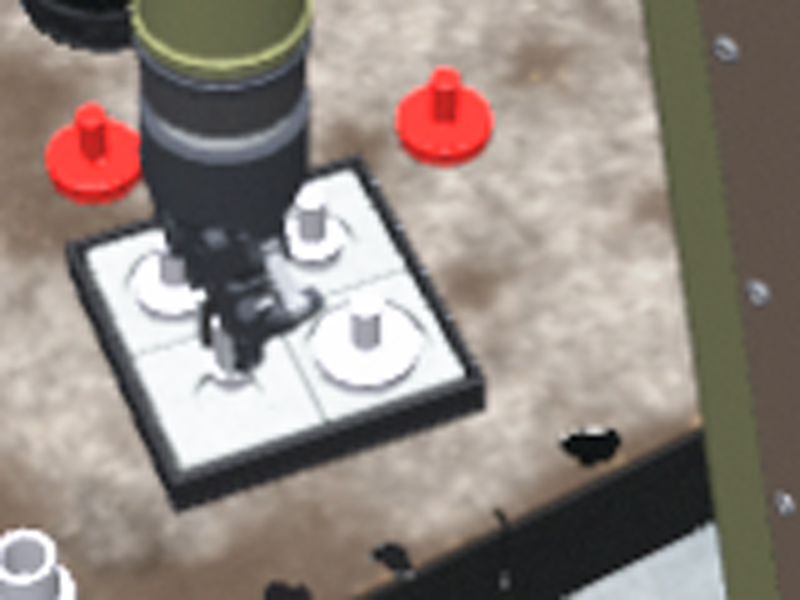

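Plug_a, at crop (231,372), is over pocket a at (228,393), and d sits in its pocket. Lower, release, lift and move aside.

```bash
python3 -m handwheel '-1 0 0.1 1 0; -1 0 0.1 1.7 0; -1 0 0.1 1.9 0; -1 0 0.1 1.9 0; -0.3 0 0.1 1.9 0; -0.3 0 0.1 1.9 0; -0.3 0 0.1 1.9 0; -0.3 0 0.1 1.9 0; -0.3 0 0.1 0 0; -0.3 0 0.1 -3 0; -0.3 0 0.1 -6 0; -0.3 -4 0.1 -6 0; -0.3 -9 0.1 -6 0; -0.3 -14 0.1 -6 0; -0.3 -19 0.1 -6 0; -0.3 -24 0.1 -6 0; -0.3 -28 0.1 -6 0; -0.3 -30 0.1 -6 0; -0.3 -30 0.1 -6 0'; python3 - <<'E'
import cv2,numpy as np
from cell import imaging
a=imaging.camera("top")[160:260,170:280,::-1];b=imaging.camera("scene")[200:300,190:300,::-1]
w=imaging.camera("top")[220:260,110:200,::-1]
r=lambda i,w,h:cv2.resize(i,(w,h),interpolation=cv2.INTER_CUBIC)
cv2.imwrite("pics/end.png",np.hstack([r(a,400,364),r(b,400,364)]))
E
```

```text
time_s: 29.78
ee_pos: [0.4876, -0.1565, 0.2761]
orientation: [0.69, 0.724, 0.01, -0.011]
wrist_force: [0.0, 0.9, -0.0]
opening: 0.0296
grasp_force: 0.0
```

View pics/end.png

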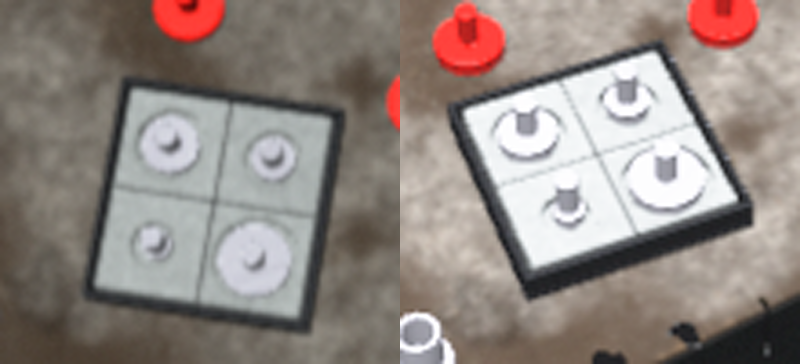

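All four plugs stand upright inside their pockets: in the left half, c (168,142), b (271,157), a (153,242) and d (254,258). The gaps all round are visible, and the arm is clear.

```bash
python3 -c "
from cell import bot
print(bot.close_job())"
```

```text
the job is handed in; nothing more can be done
None
```

The job is handed in at about 30 s: the last pictures show all four plugs upright in their matching pockets, and the arm never went near the bushings or the red and yellow look-alikes.

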